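# Set the polarizer ring of a glass strain viewer

### The job

Get the glass strain viewer ready: press its lamp button right down and let it come back up, then, with a fingertip against the lever's upright pin, gently push the polarizer ring round until the lever's nose points straight at the tip of the pointer clip on the scale, and leave it there. Push only: do not pinch the lever or pick anything up. Leave the pointer clip, the vial on the stage and the bottle, jar and cup beside the viewer as they are.

Things in the scene. Friction and masses are not known exactly. Their poses are not given: they have to be found in the camera images.
- ring_axis (a point): Point on the vertical axis of scale and ring, at the top centre of the fixed round stage in the middle (92 mm across, top 53 mm above the bench); the vial stands on the stage.
- lever_post (a point): Upright steel pin of the lever, 12 mm diameter, 78 mm from the ring axis, from 47 to 92 mm above the bench; this point is half-way up. x axis: outwards along the lever. Pin, lever and ring turn together about the ring axis; pushing takes about 2 N at the pin, and the ring stays where it is left. The pointer can be reached either way round.
- lever_nose (a point): Just in front of the pointed nose of the lever (flat aluminium arm 10 mm wide, top 47 mm above the bench, nose 95.5 mm from the ring axis, straight outward of the pin). This point lies 97 mm from the ring axis, 44 mm above the bench.
- pointer_tip (a point): Just in front of the tip of the pointer clip: small aluminium block (18 mm wide, top 45 mm above the bench) on the rim of the scale, its pointed end aimed inward at the ring axis. This point lies 97 mm from the ring axis, 44 mm above the bench, and coincides with lever_nose when the ring is set. The clip sits elsewhere on the scale each time, held by stiff friction.
- lamp (a joint): Lamp button travel: 0 up, 0.006 m fully down; springs back, fully down takes 5 N.
- lamp_top (a point): Centre of the top of the lamp button: a round grey push button 28 mm across in a black housing on the narrow end of the viewer's top. It is pressed straight down.
- vial: Small capped glass vial, 28 mm diameter, 50 mm high, standing loose on the middle of the stage; origin at the centre of its underside.
- bottle: White capped plastic bottle, 54 mm diameter, 90 mm high, loose on the bench beside the viewer; origin at the centre of its underside.
- jar: Glass jar with orange cap, 60 mm diameter, 75 mm high, loose on the bench beside the viewer; origin at the centre of its underside.
- cup: Open white plastic cup, 60 mm diameter, 60 mm high, loose on the bench beside the viewer; origin at the centre of its underside.
- ring: Aluminium polarizer ring, 132 mm across, top 47 mm above the bench, one rigid part with lever and pin; origin on the ring axis, 35 mm above the bench; x axis outwards along the lever.
- viewer: Viewer: white flat instrument box, 35 mm high, fixed to the bench, with a round black scale with white ticks (every 10 degrees, radius 106 to 124 mm) on top. Origin at bench level on the vertical axis of scale and ring; the box reaches 130 mm to its +x, -x and +y and 200 mm to its -y. The lamp button lies 160 mm towards its -y.
Things that resemble listed ones, but are neither listed nor needed, are in the scene too. What is shaped like the jar but green or purple is not meant.

How it is judged:
By the outcome, as a careful person would: the job done as asked, in the order asked, and still so for the second after the job is handed in, with the robot touching nothing.
It also fails if it takes over 64 s, if anything falls off the work surface, if the arm or the gripper's body presses on something with over 40 N, if the wrist force passes 120 N, or if a joint passes its speed limit or range.

### The arm

A 6-joint arm with a two-finger parallel gripper is mounted at the origin on the work surface. World frame = base frame: x ahead of the robot, y to its left, z up, the work surface at z = 0. Lengths are in m, angles in rad, forces in N, time in s.
With the tool pointing down it reaches from about 0.325 to 0.775 m from the base axis. Payload 5.5 kg.
Tool frame: the origin (TCP) lies between the finger pads; the fingertips stand 14 mm ahead of it and the grasp point (between the pads) lies 5 mm behind it (robot.tip_reach is the distance from the TCP to the fingertips, in m); z points along the fingers, y is the line along which they close (so a half turn about z gives the same grasp; the last joint's range is limited). The gripper opens to 85 mm and grips with 20 to 120 N. Pads are 22 mm wide; open, the fingers measure 114 mm over their backs; the gripper's body (76 mm by 85 mm) begins 54 mm behind the grasp point. The pads swing forward as they close: fully open they stand 13 mm farther back than shut.
Start: joints at [1.258, 0.091, 1.231, -0, 1.82, -0.057], TCP at [0.152, 0.58, 0.245] pointing down, gripper open.
Joint ranges: [-2.87, 2.87], [-0.86, 2.18], [0.17, 2.46], [-1.51, 4.65], [0.06, 2.69], [-2.65, 2.65]. Speed limits (rad/s): [2.57, 2.57, 3.01, 3.14, 3.14, 3.14].

### API

Orientations are given as a unit quaternion [x, y, z, w].
In Python, from plant import robot gives the robot as it stands. Calls block until the motion is done:
- robot.move_pose(position, orientation): joint-space move of the TCP to a pose.
- robot.move_linear(position, rotation=None, max_speed=0.15): straight line of the TCP; rotation=None keeps the orientation; max_speed is the mean speed in m/s.
- robot.goto_joints(angles): joint-space move.
- robot.set_gripper(opening, strength=None): opening from 0.0 (shut) to 1.0 (fully open); strength is the grip in N (None keeps the last); returns when the fingers have stopped.
- robot.sleep(seconds).
- robot.ik(position, orientation): joint angles nearest the present ones, or None.
- robot.observe(): the state.
- robot.camera(name): name is "scene" or "top"; returns a dict with "color" (400x640x3 uint8, red, green, blue), "camera_matrix" (3x3 intrinsics, pixels), "origin" and "rotation" of the camera in the world. Camera axes: x right, y up, looking along -z (the intrinsics and any distortion apply to the point x, -y, -z); pixel columns grow to the right and rows downward; lengths in m; the calibration is good to about 2 mm. A picture is of the moment at which its call begins. There is no depth.
A pose or a line that the arm cannot do raises robot.Unreachable and nothing moves.
- robot.finish_job(): hands the job in; it is judged then, once.
The state is a dict: "time_s": time; "q": joint angles; "qd": joint speeds; "joint_torque": joint torques, N m; "position": TCP position; "tcp_rot": TCP orientation; "ft_force": force on the tool from outside, world axes, zero at the start; "moment": the same for the moment, N m; "grip_width": opening from 0.0 (shut) to 1.0 (fully open); "gripper_force": force on a finger pad.
Only numpy, scipy, OpenCV 4.12 (cv2) and the standard library are available. Lean on these libraries where they do the work, as an engineer would, in place of code of your own. Each camera call takes 0.05 s, during which the arm holds its last target. There are 200 camera calls.

## Working session

There is one attempt and no reset: what is moved stays moved. The work goes in short steps, each a Python script; the robot and the scene stay as the last script left them, time stands still between calls to the robot, and variables do not carry over. Pictures are saved under pics/ and viewed, at most 10 in all, crops included, and the job is handed in when it is done.

```bash
mkdir -p pics; ls; python3 - <<'E'
from plant import robot
import cv2
for n in("top","scene"):
    c=robot.camera(n); print(n,c["camera_matrix"],c["origin"],c["rotation"],[k for k in c])
    cv2.imwrite(f"pics/{n}0.png",c["color"][:,:,::-1])
o=robot.observe();print(o["time_s"],o["tcp_rot"],o["ft_force"])
E
```

```text
pics
top [[382.88538044   0.         319.84691578]
 [  0.         382.88538044 206.2758651 ]
 [  0.           0.           1.        ]] [0.42401297 0.06674199 0.7504693 ] [-0.06007875  0.06485676  0.71434661 -0.69418519] ['color', 'camera_matrix', 'origin', 'rotation']
scene [[443.65269128   0.         312.54705094]
 [  0.         443.65269128 198.05616873]
 [  0.           0.           1.        ]] [1.05740513 0.68818191 0.61988672] [0.15265534 0.43898196 0.83574929 0.29242829] ['color', 'camera_matrix', 'origin', 'rotation']
0.1 [ 1.27558091e-01  9.91830670e-01 -9.10962491e-04 -1.62669960e-04] [-0.62620869  0.6166931  -0.32033074]
```

View pics/top0.png

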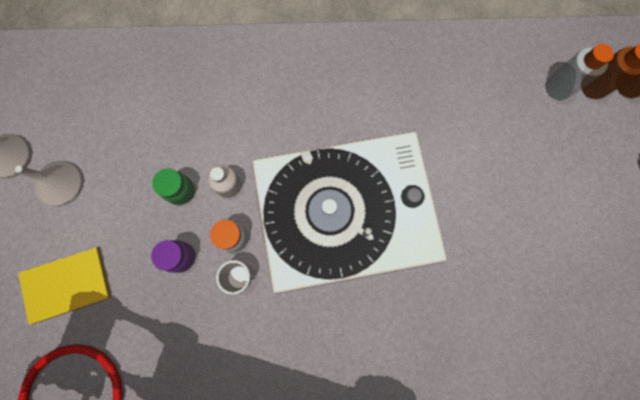

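View pics/scene0.png

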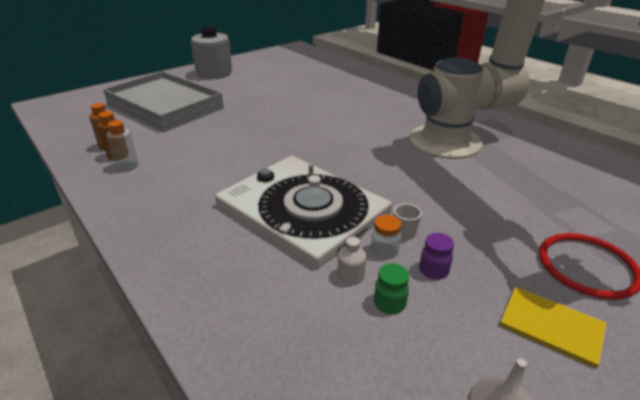

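```bash
cat > h.py <<'E'
import numpy as np, cv2
from scipy.spatial.transform import Rotation as R
from plant import robot
def pix2w(c,uv,z):
    "pixel(s) -> world points at height z"
    K=c["camera_matrix"]; uv=np.atleast_2d(np.array(uv,float))
    d=np.c_[(uv-K[[0,1],2])/K[0,0],np.ones(len(uv))]*[1,-1,-1]
    d=R.from_quat(c["rotation"]).apply(d); o=np.array(c["origin"])
    return o+d*((z-o[2])/d[:,2])[:,None]
def w2pix(c,P):
    p=R.from_quat(c["rotation"]).inv().apply(np.atleast_2d(P)-c["origin"])*[1,-1,-1]
    return p[:,:2]/p[:,2:]*c["camera_matrix"][0,0]+c["camera_matrix"][[0,1],2]
E
python3 - <<'E'
import cv2
a=cv2.imread("pics/top0.png")[130:280,250:450]
cv2.imwrite("pics/top0c.png",cv2.resize(a,None,fx=4,fy=4,interpolation=cv2.INTER_CUBIC))
a=cv2.imread("pics/scene0.png")[145:265,210:370]
cv2.imwrite("pics/sc0c.png",cv2.resize(a,None,fx=5,fy=5,interpolation=cv2.INTER_CUBIC))
E
```

```text
(no output)
```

View pics/top0c.png

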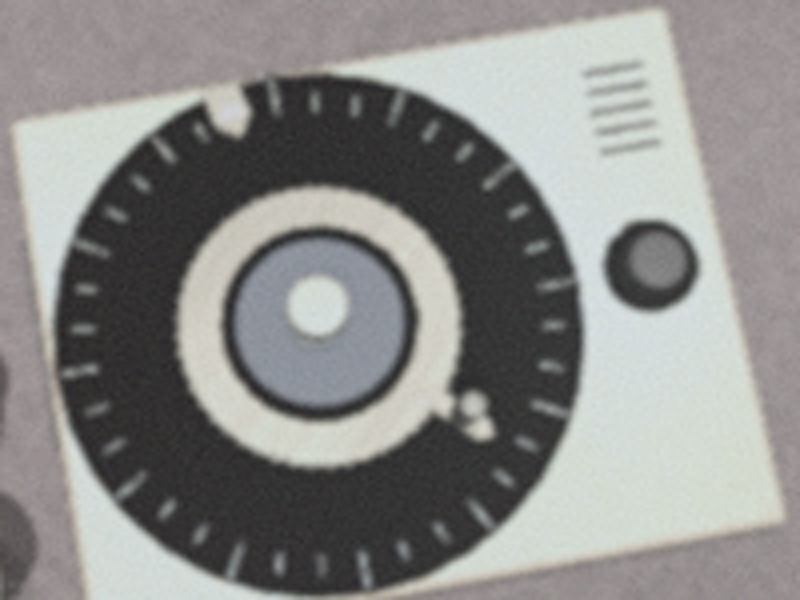

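View pics/sc0c.png

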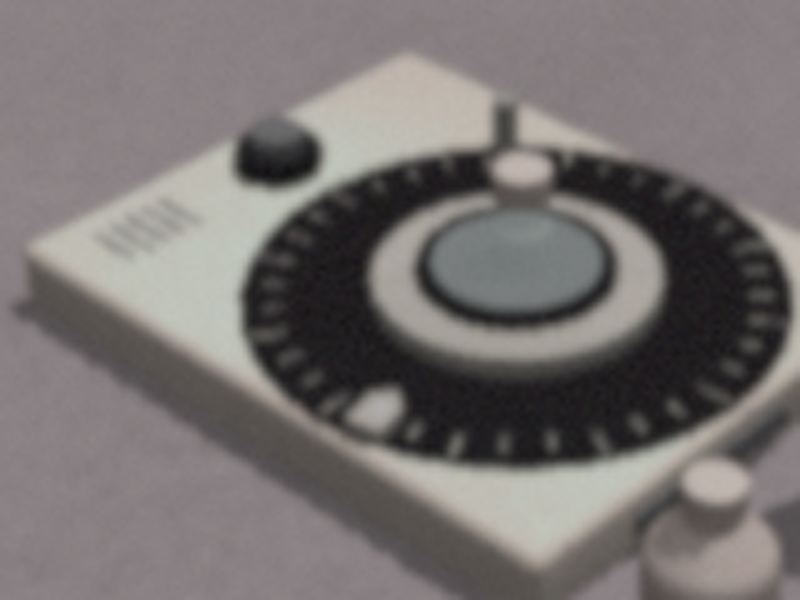

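```bash
cat >> h.py <<'E'
from scipy.optimize import least_squares
def circ(P):
    P=P[:,:2]
    for _ in range(3):
        s=least_squares(lambda p:np.hypot(*(P-p[:2]).T)-p[2],[*P.mean(0),.1],loss="soft_l1",f_scale=.001)
    return s.x
def big(mask):
    cs,_=cv2.findContours(mask.astype(np.uint8),cv2.RETR_EXTERNAL,cv2.CHAIN_APPROX_NONE)
    return max(cs,key=cv2.contourArea)[:,0].astype(float)
E
cat > m1.py <<'E'
from h import *
c=robot.camera("top"); im=c["color"]
S=4; off=np.array([250,130])
up=cv2.resize(im[130:290,250:450],None,fx=S,fy=S,interpolation=cv2.INTER_CUBIC)
g=up.mean(2); top=lambda p:(np.atleast_2d(p)+.5)/S-.5+off
blob=big(cv2.morphologyEx(((g<120)).astype(np.uint8),cv2.MORPH_OPEN,np.ones((9,9))))
blob=cv2.convexHull(blob.astype(np.int32))[:,0]
print("scale",circ(pix2w(c,top(blob),.035)))
m=(g>140).astype(np.uint8); yy,xx=np.mgrid[:g.shape[0],:g.shape[1]]
m[np.hypot(xx-319,yy-327)>165]=0
print("ring",circ(pix2w(c,top(big(m)),.047)))
A=pix2w(c,top([319.5,327]),.047)[0]
for n,p,z in(("tip",(237,138),.044),("pin",(473,404),.092),("nose",(492,437),.047),("lamp",(658,260),.05),("vial",(318,306),.103)):
    w=pix2w(c,top(p),z)[0]; d=w-A; print(n,w,np.hypot(*d[:2]),np.degrees(np.arctan2(d[1],d[0])))
cor=pix2w(c,top([(14,124),(663,10),(783,520)]),.035); print(cor, np.linalg.norm(np.diff(cor,axis=0),axis=1))
s=robot.camera("scene")
q=lambda p:(np.array(p)+.5)/5-.5+[210,145]
for z in(.045,.05,.055): print(z,pix2w(s,q((273,138)),z)[0],pix2w(c,top((658,260)),z)[0])
for n,p,z in(("tip",(398,390),.044),("pin",(505,106),.092),("ringc",(516,277),.047)): print(n,pix2w(s,q(p),z)[0])
E
python3 m1.py
```

```text
scale [0.54132958 0.04271044 0.12507848]
ring [0.54072319 0.04262768 0.06559849]
tip [0.63266178 0.0786988  0.044     ] 0.09991832854389575 21.27567522467485
pin [ 0.49658546 -0.0211814   0.092     ] 0.07677426622567417 -124.0326492074697
nose [ 0.48606821 -0.03515034  0.047     ] 0.09424100365302282 -124.57856272630183
lamp [ 0.56631783 -0.11677422  0.05      ] 0.16145098104936445 -80.45776059818022
vial [0.53951077 0.04471571 0.103     ] 0.0022732365278748203 91.07314676723868
[[ 0.64534624  0.18668265  0.035     ]
 [ 0.69476353 -0.13226262  0.035     ]
 [ 0.44479873 -0.16978921  0.035     ]] [0.32275092 0.252766  ]
0.045 [ 0.56271825 -0.12818053  0.045     ] [ 0.56733361 -0.11808417  0.045     ]
0.05 [ 0.56702072 -0.12108033  0.05      ] [ 0.56631783 -0.11677422  0.05      ]
0.055 [ 0.5713232  -0.11398013  0.055     ] [ 0.56530205 -0.11546426  0.055     ]
tip [0.63390843 0.07541792 0.044     ]
pin [ 0.50237359 -0.01768758  0.092     ]
ringc [0.5454494  0.04454661 0.047     ]
```

```bash
cat >> h.py <<'E'
A=np.array([.541,.0427]); 
down=lambda yaw:(R.from_euler("z",yaw)*R.from_euler("x",np.pi)).as_quat()
def pose(th,gap=.017,z=.072,side=-1,sgn=1):
    "TCP pose with tool x along the tangent, on the clockwise (side=-1) side of the pin at angle th"
    r=np.array([np.cos(th),np.sin(th)]); t=np.array([-r[1],r[0]])
    p=A+.078*r+side*gap*t
    return [*p,z],down(th+sgn*np.pi/2)
E
python3 - <<'E'
from h import *
print(robot.tip_reach)
for sgn in(1,-1):
  for d in range(-124,30,25):
    q=robot.ik(*pose(np.radians(d),sgn=sgn)); print(sgn,d,None if q is None else np.round(q,2))
robot.set_gripper(0.0)
L=[.5655,-.1160]; yaw=np.radians(8.7)
for y in(yaw,yaw+np.pi/2,yaw-np.pi/2,yaw+np.pi): 
    q=robot.ik([*L,.12],down(y)); print(y,None if q is None else np.round(q,2))
E
```

```text
0.014
1 -124 [-0.1  -0.19  1.81 -0.    1.52  2.07]
1 -99 [-0.13 -0.11  1.74 -0.    1.51  1.6 ]
1 -74 [-0.13 -0.01  1.65 -0.    1.51  1.16]
1 -49 [-0.11  0.07  1.56 -0.    1.51  0.75]
1 -24 [-0.06  0.14  1.49 -0.    1.52  0.36]
1 1 [-0.01  0.18  1.44  0.    1.52 -0.03]
1 26 [ 0.04  0.18  1.44  0.    1.52 -0.41]
-1 -124 [-0.1  -0.19  1.81  0.    1.52 -1.07]
-1 -99 [-0.13 -0.11  1.74  0.    1.51 -1.54]
-1 -74 [-0.13 -0.01  1.65  0.    1.51 -1.98]
-1 -49 [-0.11  0.07  1.56  0.    1.51 -2.39]
-1 -24 None
-1 1 None
-1 26 None
0.15184364492350666 [-0.26  0.04  1.5  -0.    1.6   1.16]
1.722639971718403 [-0.26  0.04  1.5   0.    1.6  -0.41]
-1.41895268187139 None
3.2934362985132997 [-0.26  0.04  1.5   0.    1.6  -1.98]
```

```bash
python3 - <<'E'
from h import *
L=[.5655,-.1160]; q=down(np.radians(8.7))
robot.move_pose([*L,.16],q); robot.move_linear([*L,.075])
robot.sleep(.3); f0=np.array(robot.observe()["ft_force"]); print(f0,robot.observe()["time_s"])
z=.075; 
while z>.045:
    z-=.001; robot.move_linear([*L,z],max_speed=.02); o=robot.observe(); f=o["ft_force"][2]-f0[2]
    print(round(z,3),round(o["position"][2],4),round(f,2),round(o["time_s"],2))
    if f>11: break
robot.sleep(.2);print(robot.observe()["ft_force"]-f0)
robot.move_linear([*L,.1],max_speed=.05); print(robot.observe()["time_s"])
E
```

```text
[ 0.35053406 -1.557785    0.50162867] 4.85
0.074 0.0739 -0.57 5.1
0.073 0.0728 -0.82 5.35
0.072 0.0719 -0.22 5.6
0.071 0.0711 -0.15 5.85
0.07 0.0702 1.5 6.1
0.069 0.0691 1.93 6.35
0.068 0.0681 2.57 6.6
0.067 0.0671 2.78 6.85
0.066 0.0661 3.43 7.1
0.065 0.0651 4.42 7.35
0.064 0.065 8.48 7.6
0.063 0.0649 12.21 7.85
[-5.3224891   3.02668652 12.62645298]
8.9417
```

```bash
python3 - <<'E'
from h import *
rd=np.radians
p,q=pose(rd(-124.5),gap=.035)
robot.move_linear([p[0],p[1],.15][:2]+[.15] if 0 else [.5655,-.116,.15],max_speed=.15)
robot.move_pose([p[0],p[1],.15],q); robot.move_linear(p,max_speed=.1)
robot.sleep(.2); f0=np.array(robot.observe()["ft_force"]); print(robot.observe()["time_s"])
p,q=pose(rd(-124.5),gap=.018); robot.move_linear(p,q,max_speed=.03)
for d in np.arange(-122,11,6):
    p,q=pose(rd(d)); robot.move_linear(p,q,max_speed=.05); o=robot.observe()
    t=np.array([-np.sin(rd(d)),np.cos(rd(d))]); f=(o["ft_force"]-f0)[:2]
    print(d,"tang %.2f rad %.2f"%(f@t,f@[t[1],-t[0]]),np.round(np.array(o["position"])-p,4)*1e3,round(o["time_s"],2))
    if abs(f@t)>15: break
for n in("top","scene"): cv2.imwrite(f"pics/{n}1.png",robot.camera(n)["color"][:,:,::-1])
a=cv2.imread("pics/top1.png")[130:280,250:450]
cv2.imwrite("pics/top1c.png",cv2.resize(a,None,fx=4,fy=4,interpolation=cv2.INTER_CUBIC))
a=cv2.imread("pics/scene1.png")[145:265,210:370]
cv2.imwrite("pics/sc1c.png",cv2.resize(a,None,fx=5,fy=5,interpolation=cv2.INTER_CUBIC))
E
```

```text
11.4583
-122 tang 0.44 rad 0.52 [-0.1  0.  -0.1] 12.43
-116 tang 0.76 rad 0.50 [-0.1  0.1 -0. ] 12.74
-110 tang 0.54 rad 0.47 [-0.1  0.1 -0. ] 13.06
-104 tang 0.32 rad -0.19 [-0.1  0.1  0. ] 13.38
-98 tang 0.57 rad 0.82 [-0.1  0.1  0. ] 13.69
-92 tang 0.55 rad 0.51 [-0.1  0.1 -0. ] 14.01
-86 tang -0.18 rad 0.05 [-0.1  0.1  0. ] 14.32
-80 tang -0.47 rad 1.17 [-0.1  0.1  0. ] 14.64
-74 tang -0.01 rad 0.22 [-0.1  0.1  0. ] 14.96
-68 tang -0.04 rad 1.36 [-0.1  0.1  0. ] 15.28
-62 tang -0.26 rad 1.30 [-0.2  0.1 -0. ] 15.59
-56 tang 0.55 rad 0.51 [-0.2  0.1 -0. ] 15.91
-50 tang 0.34 rad 0.71 [-0.2  0.   0. ] 16.23
-44 tang 1.32 rad 0.50 [-0.1  0.1 -0. ] 16.54
-38 tang 0.25 rad 2.00 [-0.2  0.   0. ] 16.86
-32 tang 0.48 rad 0.28 [-0.2  0.  -0. ] 17.18
-26 tang 0.22 rad 0.29 [-0.2  0.  -0. ] 17.49
-20 tang -0.22 rad 1.00 [-0.2 -0.   0. ] 17.81
-14 tang -0.15 rad 0.66 [-0.1 -0.  -0. ] 18.12
-8 tang -0.10 rad -0.50 [-0.1 -0.  -0. ] 18.44
-2 tang 0.17 rad 0.85 [-0.1 -0.1  0. ] 18.76
4 tang -0.49 rad 1.01 [-0.1 -0.1 -0. ] 19.07
10 tang -0.04 rad -0.09 [-0.1 -0.1 -0. ] 19.39
```

View pics/sc1c.png

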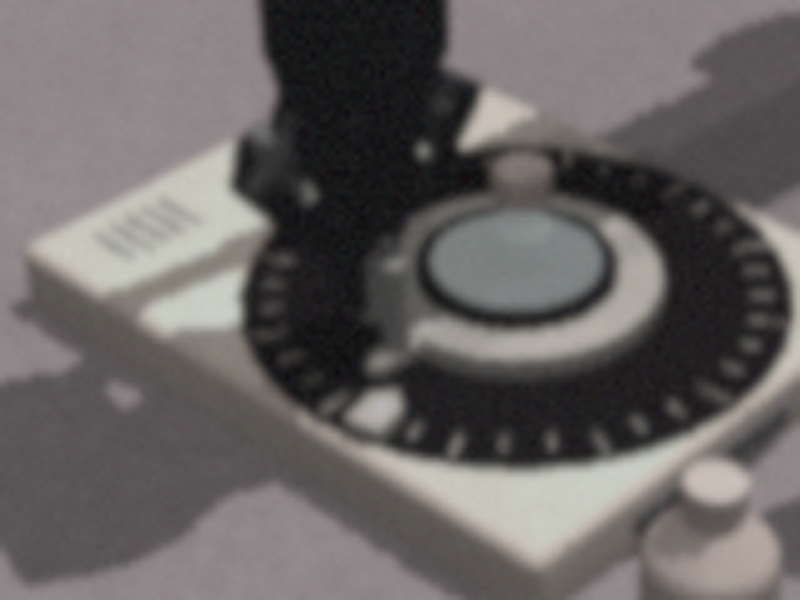

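View pics/top1c.png

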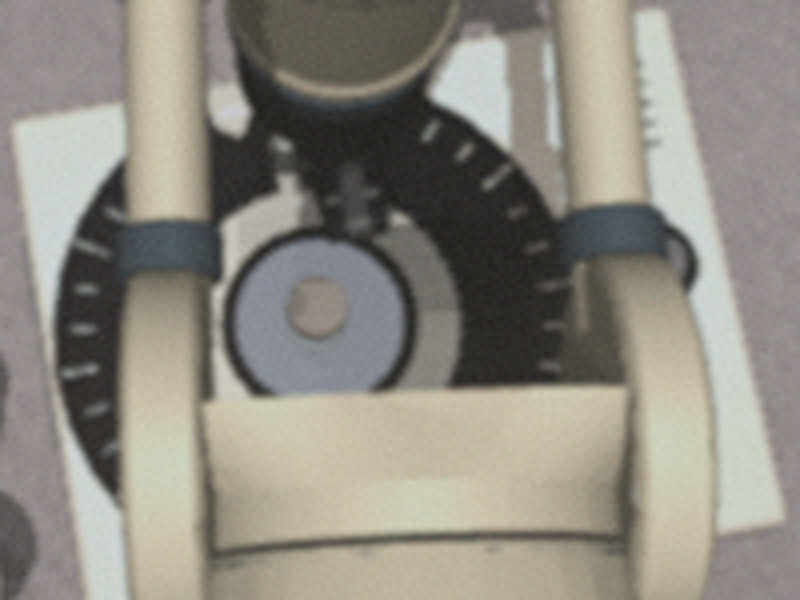

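```bash
cat >> h.py <<'E'
H=[1.258,.091,1.231,0,1.82,-.057]
def push(d,first=None):
    th=np.radians(d)
    if first is not None:
        p,q=pose(np.radians(first),gap=.027); robot.move_pose([p[0],p[1],.15],q); robot.move_linear(p,max_speed=.12)
    p,q=pose(th); robot.move_linear(p,q,max_speed=.015); robot.sleep(.2)
    p,q=pose(th,gap=.027); robot.move_linear(p,q,max_speed=.03)
    robot.move_linear([p[0],p[1],.17],max_speed=.15)
    qj=list(robot.observe()["q"]); qj[0]=-.9; robot.goto_joints(qj)
    print("t",robot.observe()["time_s"])
CEN={"top":A,"scene":np.array([.5454,.0445])}
def look(fn,a0=5,a1=35,r0=.085,r1=.122,N=8,z=.0455):
    "polar unwarp (angle across, radius down, outward up) of both cameras at height z, side by side"
    out=[]
    for n in("top","scene"):
        cs=[robot.camera(n) for _ in range(N)]; im=np.mean([c["color"] for c in cs],0).astype(np.float32)
        aa,rr=np.meshgrid(np.radians(np.linspace(a1,a0,400)),np.linspace(r1,r0,300)); C=CEN[n]
        P=np.c_[(C[0]+rr*np.cos(aa)).ravel(),(C[1]+rr*np.sin(aa)).ravel(),np.full(aa.size,z)]
        m=w2pix(cs[0],P).reshape(300,400,2).astype(np.float32)
        u=cv2.remap(im,m[...,0],m[...,1],cv2.INTER_CUBIC).clip(0,255)[:,:,::-1].astype(np.uint8).copy()
        for k in range(int(a0),int(a1)+1,5): x=int((a1-k)/(a1-a0)*399); cv2.line(u,(x,0),(x,8),(0,0,255),1)
        cv2.line(u,(0,int((r1-.097)/(r1-r0)*299)),(10,int((r1-.097)/(r1-r0)*299)),(0,0,255),1)
        out.append(u); cv2.imwrite(f"pics/raw_{n}_{fn}.png",im[:,:,::-1])
    cv2.imwrite(f"pics/{fn}.png",np.hstack(out))
E
python3 - <<'E'
from h import *
push(16); look("p1",a0=0,a1=40,r0=.066)
E
```

```text
t 23.6583[ WARN:0@3.846] global loadsave.cpp:1063 imwrite_ Unsupported depth image for selected encoder is fallbacked to CV_8U.
```

View pics/p1.png

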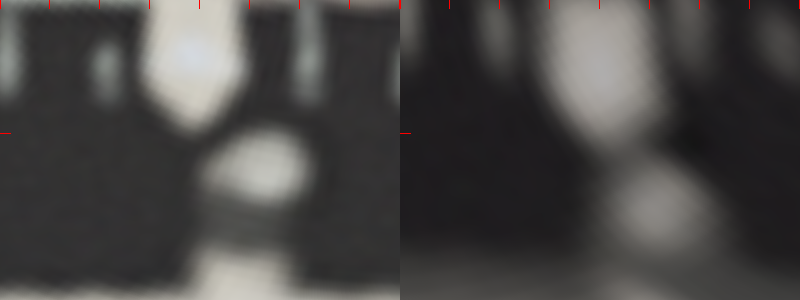

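```bash
python3 - <<'E'
from h import *
push(20.3,first=16); look("p2",a0=5,a1=35,r0=.066)
E
```

```text
t 31.9167[ WARN:0@4.898] global loadsave.cpp:1063 imwrite_ Unsupported depth image for selected encoder is fallbacked to CV_8U.
```

View pics/p2.png

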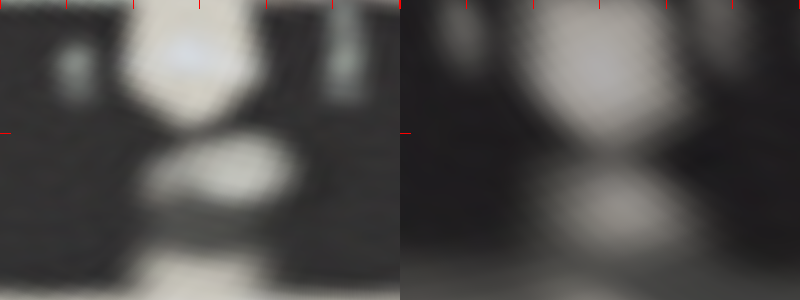

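```bash
cat > m2.py <<'E'
from h import *
import sys
fn=sys.argv[1]
for n,rows in(("top",[("lever",.047,[.069,.0705,.072]),("pin",.092,[.074,.076,.078,.080,.082]),("clip",.045,[.1005,.102,.104,.106,.11,.112,.114,.116])]),
              ("scene",[("nose",.047,[.084,.086,.088,.09,.092]),("pin",.092,[.074,.078,.082]),("clip",.045,[.1005,.103,.106,.108,.11,.112])])):
    c=robot.camera(n); im=cv2.imread(f"pics/raw_{n}_{fn}.png").mean(2).astype(np.float32)
    for name,z,rs in rows:
        o=[]
        for r in rs:
            a=np.linspace(11,30,400); C=CEN[n]; t=np.radians(a)
            m=w2pix(c,np.c_[C[0]+r*np.cos(t),C[1]+r*np.sin(t),0*t+z]).astype(np.float32)
            v=cv2.remap(im,m[:,0].copy(),m[:,1].copy(),cv2.INTER_CUBIC).ravel()
            k=50+np.argmax(v[50:-50]); h=(v.max()+np.percentile(v,10))/2
            i=k
            while i>0 and v[i]>h:i-=1
            j=k
            while j<399 and v[j]>h:j+=1
            o.append("r%.0f:%.1f(%.1f mm)"%(r*1e3,(a[i]+a[j])/2,np.radians(a[j]-a[i])*r*1e3))
        print(n,name,*o)
E
python3 m2.py p2
```

```text
top lever r69:20.2(11.1 mm) r70:20.2(11.2 mm) r72:20.2(11.3 mm)
top pin r74:21.6(12.8 mm) r76:21.4(14.1 mm) r78:21.2(14.5 mm) r80:20.7(12.6 mm) r82:20.4(10.5 mm)
top clip r100:20.6(7.9 mm) r102:20.6(9.7 mm) r104:20.7(12.9 mm) r106:20.7(16.2 mm) r110:20.5(19.1 mm) r112:20.6(19.0 mm) r114:20.6(18.8 mm) r116:20.6(18.9 mm)
scene nose r84:19.3(12.8 mm) r86:19.5(12.5 mm) r88:19.6(12.1 mm) r90:19.9(12.0 mm) r92:20.2(11.3 mm)
scene pin r74:15.5(11.6 mm) r78:15.7(12.8 mm) r82:14.9(11.0 mm)
scene clip r100:18.8(15.5 mm) r103:19.1(17.7 mm) r106:19.5(18.8 mm) r108:19.7(19.0 mm) r110:19.9(18.8 mm) r112:19.9(18.8 mm)
```

```bash
python3 - <<'E' 2>/dev/null
from h import *
push(20.6,first=20.2); look("p3",a0=5,a1=35,r0=.066)
E
python3 m2.py p3; python3 -c "
import cv2
a=cv2.imread('pics/raw_top_p3.png')[130:290,200:450]
cv2.imwrite('pics/fin.png',cv2.resize(a,None,fx=3.2,fy=3.2,interpolation=cv2.INTER_CUBIC))"
```

```text
t 39.9333
top lever r69:20.5(11.1 mm) r70:20.6(11.6 mm) r72:20.6(11.5 mm)
top pin r74:21.0(10.8 mm) r76:21.3(13.3 mm) r78:21.5(14.1 mm) r80:21.2(13.2 mm) r82:20.9(11.0 mm)
top clip r100:20.6(7.9 mm) r102:20.6(9.7 mm) r104:20.7(12.7 mm) r106:20.7(16.2 mm) r110:20.6(19.2 mm) r112:20.6(19.1 mm) r114:20.6(18.8 mm) r116:20.6(18.8 mm)
scene nose r84:19.7(13.1 mm) r86:19.8(13.1 mm) r88:20.0(12.7 mm) r90:20.4(12.0 mm) r92:20.7(11.8 mm)
scene pin r74:15.4(11.4 mm) r78:15.5(12.4 mm) r82:15.0(11.3 mm)
scene clip r100:18.8(15.6 mm) r103:19.1(17.8 mm) r106:19.6(18.9 mm) r108:19.7(19.1 mm) r110:19.9(18.8 mm) r112:19.9(18.9 mm)
```

View pics/fin.png

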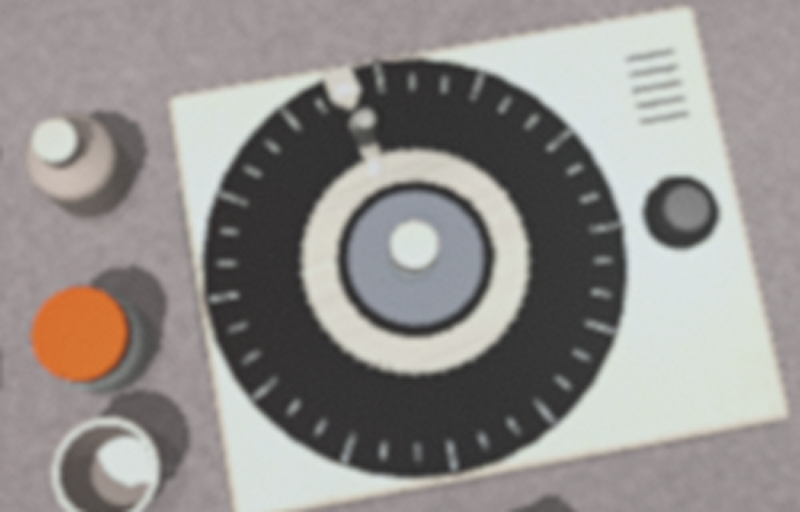

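The final top view shows lever and pin at (365,125) in line with the clip tip at (345,105). Both measure about 20.6°. The vial, bottle, jar and cup have not moved, and the lamp button is back up.

```bash
python3 -c "
from plant import robot
print(robot.finish_job())"
```

```text
the job is handed in; nothing more can be done
None
```

I handed the job in at about 41 s: the lamp button was pressed to its stop and released, and the lever nose was pushed to the pointer tip (both at about 20.6° in the top camera; the scene camera is too coarse to confirm closer than about 1°), with nothing else seen to move.

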